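# Close the dust cap and hold the cover over the filter module

## Task

Close up the filter module: first twist the winged white dust cap on its side socket clockwise until it stops, then lift the loose aluminium cover by its bow and hold it level just above the open module (about 15 mm above the rim, without ever bumping or resting on it), turned to match the module's outline with all three holes lined up over the three threaded holes, so that a colleague can drop the screws in. Finish while still holding it there, hovering and still; leave the other things on the bench where they are.

Things in the scene. Friction and masses are not known exactly. Their poses are not given: they have to be found in the camera images.
- module: Grey open-topped filter housing fixed to the bench, turned up to 0.35 rad, left or right. Origin on the bench, z up. T outline from above: wide part x -57..33, y -50..50 mm, tongue x 33..73, y -25..25. Rim (wall and pillar tops) 45 mm above the bench. Foot flange 6 mm thick, x -67..83, y -60..60. On its +y side a ledge 22 mm high carries the upright socket with the cap, at x 0, y 85 mm.
- thread0 (a point): Mouth of the threaded hole (6 mm wide, in an aluminium pillar 20 mm square) at module x -45, y 38, z 45 mm; goes with hole0. Its axes are the module's.
- thread1 (a point): Mouth of the threaded hole at module x -45, y -38, z 45 mm; goes with hole1.
- thread2 (a point): Mouth of the threaded hole at the tongue's end, module x 60, y 0, z 45 mm; goes with hole2.
- cap (a joint): Angle (rad) of the captive white dust cap; grows clockwise seen from above. Starts at 0.2 to 0.7; the hard stop (closed) is at 1.5, where the wing lies parallel to the module's x axis, its long side. Friction about 0.04 N m; stays where it is left, cannot come off or rise. One grasp is enough to turn it home.
- cap_grip (a point): Grip point on the cap's turning axis, 70 mm above the bench. The cap is a disc 34 mm across, its top at 52 mm; on it an upright flat wing 34 mm long, 10 mm thick, 52 to 76 mm above the bench, centred on the axis. At joint value q the wing is turned (1.5 - q) rad anticlockwise from module x, seen from above. This point's x axis lies 1.5 rad clockwise of the wing.
- cover: Loose aluminium cover, 5 mm thick, 0.17 to 0.3 kg, flat on the bench, turned up to 0.6 rad. Origin mid-underside below the bow, about its centre of mass; z up. T outline as the module's: x -57..33, y -50..50 and tongue x 33..73, y -25..25 mm. Three plain through holes 14 mm wide. It fits with its origin straight above the module's and x and y axes parallel, tongue over tongue.
- bow (a point): Middle of the cover's grip bow, 30 mm above the plate's underside. The bow's bar lies along the cover's y axis, 66 mm long, 12 mm thick in x, from 24 to 36 mm above the underside, on two feet at y -28 and 28 mm; free space under it between the feet. Pinch it from above, fingers closing along the cover's x.
- hole0 (a point): Centre of the cover's hole at x -45, y 38 mm, on the underside.
- hole1 (a point): Centre of the cover's hole at x -45, y -38 mm, on the underside.
- hole2 (a point): Centre of the cover's hole in the tongue at x 60, y 0 mm, on the underside.
- attenuator: Bystander: upright steel attenuator, 28 mm across, 54 mm tall, loose beside the cover; origin at its foot.
- adapter: Bystander: upright brass adapter, 24 mm across, 34 mm tall, loose near the module; origin at its foot.
- spare_cap: Bystander: loose plain white disc cap without wing, 30 mm across, 12 mm tall, near the cover's tongue; not to be used.
- screw_tray: Bystander: black tray with screws, 85 x 120 mm, 28 mm tall; origin under its middle.
- screwdriver: Bystander: screwdriver with black handle lying on the bench.
- multimeter: Bystander: hand multimeter lying flat, 85 x 165 mm, 36 mm tall.
- mug: Bystander: white mug, 80 mm across, 92 mm tall, with its handle.
Mind the look-alikes: they are no part of the job. What is shaped like the cover but green, orange or red is not meant.

How it is judged (in metres and radians):
On the way, in this order (a step that is already met when the one before it is completed fails the run):
1. the dust cap is twisted clockwise to its stop (value of joint cap above 1.36 rad), for 0.2 s.
2. the cover is lifted off the bench in the fingers (height (world z) of cover above 0.04 m and contact force between cover and the fingers above 0.5 N), for 0.2 s.
At the end, for the whole second after the job is handed in: The cap is within 0.14 rad of its stop; the cover is held still in the fingers, its underside 5 to 27 mm above the module's rim, level within 0.07 rad, each of its three holes within 5 mm horizontally of its own threaded hole, touching the module nowhere (value of joint cap above 1.36 rad and horizontal distance between hole0 and thread0 below 0.005 m and horizontal distance between hole1 and thread1 below 0.005 m and horizontal distance between hole2 and thread2 below 0.005 m and z of cover in the frame of module between 0.05 and 0.072 m and angle between cover's own z axis and vertical below 0.07 rad and angle between the x axis of cover and the x axis of module, either way round below 0.1 rad and contact force between cover and the fingers above 0.5 N and contact force between cover and module below 0.1 N and linear speed of cover below 0.02 m/s and angular speed of cover below 0.15 rad/s); the arm keeps its last pose, push and grip.
It fails at once if another thing on the bench is moved by more than 25 mm (distance of any of attenuator, adapter, spare_cap, screw_tray, screwdriver, multimeter, mug from where it was at the start of the episode above 0.025 m).
It fails at once if the cover bumps or rests on the module (more than 1.5 N) (contact force between cover and module above 1.5 N).
It also fails if it takes over 58 s, if anything falls off the work surface, if the arm or the gripper's body presses on something with over 40 N, if the wrist force passes 120 N, or if a joint passes its speed limit or range.

## Robot

A 6-joint arm with a two-finger parallel gripper is mounted at the origin on the work surface. World frame = base frame: x ahead of the robot, y to its left, z up, the work surface at z = 0. Lengths are in m, angles in degrees, forces in N, time in s.
With the tool pointing down it reaches from about 0.3 to 0.75 m from the base axis. Payload 8.5 kg.
Tool frame: the origin (TCP) lies midway between the tips of the shut fingers; the grasp point (between the pads) lies 19 mm behind it; z points along the fingers, y is the line along which they close (so a half turn about z gives the same grasp; the last joint's range is limited). The gripper opens to 85 mm and grips with 20 to 120 N. Pads are 22 mm wide; open, the fingers measure 114 mm over their backs; the gripper's body (76 mm by 85 mm) begins 54 mm behind the grasp point. The pads swing forward as they close: fully open they stand 13 mm farther back than shut.
Start: joints at [62.779, 21.807, 74.336, -0, 83.858, -12.336], TCP at [0.141, 0.532, 0.202] pointing down, gripper open.
Joint ranges: [-178.18, 178.18], [-50.72, 133.34], [12.68, 142.11], [-81.47, 261.47], [9.98, 163.14], [-165.26, 165.26]. Speed limits (degrees/s): [136.94, 136.94, 180, 180, 180, 180].

## Interface

Orientations are given as a 3x3 rotation matrix whose columns are the frame's x, y, z axes.
In Python, from rig import env, viewer, recognise, pinpoint gives the robot as it stands.
- The arm moves only by the tool move_arm, never from a script. Its argument "plan" is text: rows parted by semicolons, each of 7 numbers parted by spaces: the shift along the tool's x, y, z in m, then the turn, a rotation vector about the tool's x, y, z in rad, then the finger opening in m, from 0 to 0.0854. A call has 1 to 12 rows; each row shifts and turns the commanded pose from where the row before left it, along the tool's axes as they then stand; what a row does not reach is not made up. A row lasts 1/8 s, in which the tool goes at most 62.5 mm and 10.7 degrees, less where a joint would pass 70% of its speed; a pose out of reach is approached as far as the arm can. A call is refused whole if a number of a shift passes 0.0625 or a number of a turn 0.188, either way. A call with a gripper value outside its range is refused whole. The fingers move at their own pace and stop on an object; "grip_force" is the grip in N (left out, the last holds). Time passes only in rows, so rows that do not move let the fingers close. It gives the time, the measured TCP pose, the force, the opening and the grip force at its end, in the units of the state.
- env.observe(): the state, without advancing time (a new reading comes with each control period).
- viewer.get_image(name): name is "side" or "top" or "wrist"; returns (picture, depth): 400x640x3 uint8, red, green, blue; 400x640 float32, m along the optical axis (not along the pixel's ray), 0 where there is no reading.
- viewer.calibration(name): a dict with "fx", "fy", "cx", "cy" (pixels), "R" (3x3) and "t" (3): a world point X has camera coordinates R X + t. Camera axes: x right, y down, z forward; pixel columns grow to the right and rows downward; lengths in m; the calibration is good to about 2 mm. A picture is of the moment at which its call begins: read the wrist's pose just before it. calibration takes no time and is no camera call; for the wrist camera it gives the pose at the moment of the call.
- env.close_job(): hands the job in; it is judged then, once.
Trained networks look in the newest picture that a camera, given by its name, has taken for a name from the list of things; names that differ only in an ending like _2 or _b are one class to them, and where a whole thing is asked for, a point or a joint stands for the part that bears it (a point fixed in the world has none). Each returns a list of dicts, best first, with "conf" (0 to 1); they miss things now and then, are a little off and sometimes report something else, mostly with a low value. They report only what shows in the picture. A call takes as long as a camera call. They do not tell look-alikes from the thing itself.
- recognise(camera, name): "extent" ([centre column, centre row, width, height] in pixels, round what is visible of it).
- pinpoint(camera, name): "pixel" ([column, row] in pixels: a listed point, or the origin of a listed thing).
The state is a dict: "time_s": time; "q": joint angles; "qvel": joint speeds; "joint_efforts": joint torques, N m; "position": TCP position; "tool_rot": TCP orientation; "ft_force": force on the tool from outside, world axes, zero at the start; "wrist_torque": the same for the moment, N m; "grip_width": finger opening in m; "gripper_force": force on a finger pad.
Only numpy, scipy, OpenCV 4.12 (cv2) and the standard library are available. Lean on these libraries where they do the work, as an engineer would, in place of code of your own. Each camera call takes 0.05 s, during which the arm holds its last target. There are 200 camera calls.

## Working session

There is one attempt and no reset: what is moved stays moved. The work goes in short steps, Python scripts to look and compute and a tool call to move; the robot and the scene stay as the last step left them, time stands still between calls to the robot, and variables do not carry over. Pictures are saved under pics/ and viewed, at most 11 in all, crops included, and the job is handed in when it is done.

Besides the shell and the picture viewer there is one more tool, called after "Emit:" by a JSON object that holds its "op" and its "data", one argument or row to a line. move_arm: Moves the arm, as the interface text tells. Its arguments: {"type":"object","properties":{"plan":{"type":"string"},"grip_force":{"type":"number"}},"required":["plan"]}

```bash
mkdir -p pics
cat > h.py <<'E'
import numpy as np, cv2
from rig import env, viewer, recognise, pinpoint
def ray(cam,px,z):
    c=viewer.calibration(cam);R=np.array(c["R"]);t=np.array(c["t"])
    d=R.T@np.array([(px[0]-c["cx"])/c["fx"],(px[1]-c["cy"])/c["fy"],1]);o=-R.T@t
    return o+d*(z-o[2])/d[2]
def proj(cam,X):
    c=viewer.calibration(cam);p=np.array(c["R"])@np.array(X)+np.array(c["t"])
    return np.array([c["fx"]*p[0]/p[2]+c["cx"],c["fy"]*p[1]/p[2]+c["cy"]])
def save(cam,name):
    im,d=viewer.get_image(cam);cv2.imwrite("pics/"+name,im[:,:,::-1]);return im,d
E
python3 - <<'E'
from h import *
np.set_printoptions(precision=3,suppress=True)
Z=dict(thread0=.045,thread1=.045,thread2=.045,cap_grip=.07,bow=.03,hole0=0.005,hole1=0.005,hole2=0.005,cover=0,module=0,attenuator=0,adapter=0,spare_cap=0,screw_tray=0,mug=0,multimeter=0,screwdriver=0)
for cam in ["top","side"]:
    save(cam,cam+"0.png")
    for n,z in Z.items():
        if cam=="side" and n not in("thread0","thread1","thread2","cap_grip","bow","cover","hole0","hole1","hole2"):continue
        for r in pinpoint(cam,n)[:3]: print(cam,n,round(r["conf"],2),np.round(r["pixel"]),ray(cam,r["pixel"],z)[:2])
print(env.observe())
a=cv2.imread("pics/top0.png")
E
```

```text
top thread0 0.87 [259. 217.] [0.512 0.184]
top thread0 0.83 [257. 185.] [0.617 0.188]
top thread0 0.7 [240. 213.] [0.525 0.245]
top thread1 0.87 [259. 217.] [0.512 0.184]
top thread1 0.83 [257. 185.] [0.617 0.188]
top thread1 0.7 [240. 213.] [0.525 0.245]
top thread2 0.87 [259. 217.] [0.512 0.184]
top thread2 0.83 [257. 185.] [0.617 0.188]
top thread2 0.7 [240. 213.] [0.525 0.245]
top cap_grip 0.54 [231. 195.] [0.586 0.271]
top cap_grip 0.39 [310. 145.] [0.742 0.006]
top bow 0.83 [440. 237.] [ 0.425 -0.421]
top bow 0.8 [358. 204.] [ 0.547 -0.148]
top bow 0.74 [302. 259.] [0.368 0.044]
top hole0 0.97 [318. 266.] [ 0.339 -0.006]
top hole0 0.91 [424. 227.] [ 0.462 -0.375]
top hole0 0.88 [348. 190.] [ 0.597 -0.117]
top hole1 0.97 [318. 266.] [ 0.339 -0.006]
top hole1 0.91 [424. 227.] [ 0.462 -0.375]
top hole1 0.88 [348. 190.] [ 0.597 -0.117]
top hole2 0.97 [318. 266.] [ 0.339 -0.006]
top hole2 0.91 [424. 227.] [ 0.462 -0.375]
top hole2 0.88 [348. 190.] [ 0.597 -0.117]
top cover 0.96 [364. 268.] [ 0.329 -0.166]
top cover 0.77 [358. 204.] [ 0.547 -0.152]
top cover 0.77 [439. 234.] [ 0.437 
[... 1424 characters left out ...]
e2 0.83 [334. 195.] [ 0.52  -0.191]
side cover 0.91 [327. 203.] [ 0.538 -0.144]
side cover 0.91 [370. 166.] [ 0.417 -0.429]
side cover 0.71 [387. 244.] [0.371 0.044]
{'time_s': 1.4, 'q': array([ 62.778,  21.809,  74.337,  -0.   ,  83.859, -12.335]), 'qvel': array([ 0.033, -0.016, -0.049,  0.15 ,  0.059,  0.024]), 'joint_efforts': array([  0.002, -44.833, -23.146,  -0.   ,   0.001,   0.   ]), 'position': array([0.141, 0.532, 0.202]), 'tool_rot': array([[-0.966,  0.257, -0.   ],
       [ 0.257,  0.966, -0.   ],
       [ 0.   , -0.   , -1.   ]]), 'ft_force': array([-0.798, -0.251, -0.598]), 'wrist_torque': array([-0.013, -0.007,  0.012]), 'gripper_force': 0.0, 'grip_width': 0.08520099825317802}
```

View pics/top0.png

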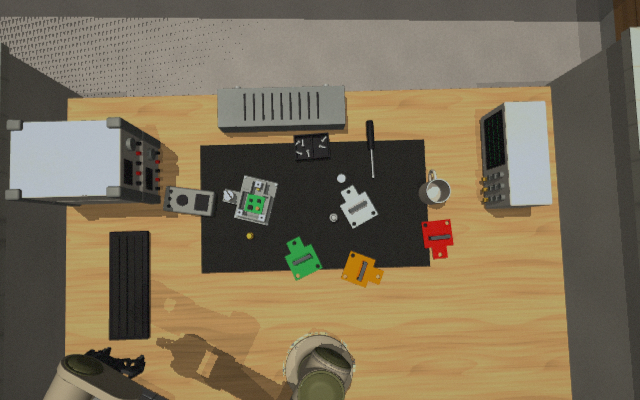

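View pics/side0.png

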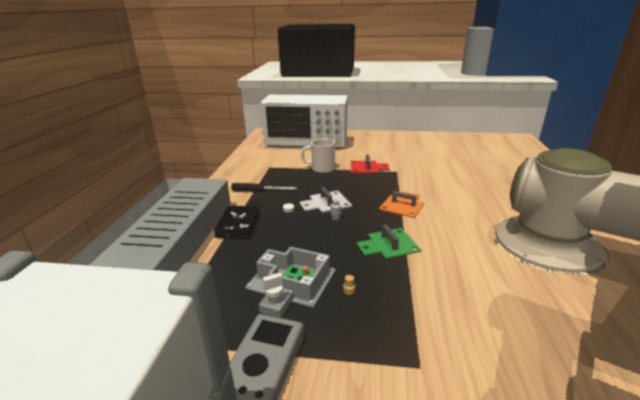

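The candidates for the cover in the top view are grey at (358,208), green at (303,258), orange at (362,270) and red at (438,238). The grey aluminium one is the right choice. The module is at (256,203) with the winged cap at (231,195). The look-alike for the cap is the plain spare disc at (341,178).

```bash
cat >> h.py <<'E'
def go(p,yawy):
    """shift in present tool axes to world p, and turn about tool z to bring tool y to yawy deg"""
    s=env.observe();R=np.array(s["tool_rot"]);d=R.T@(np.array(p)-s["position"])
    cur=np.degrees(np.arctan2(R[1,1],R[0,1]));t=(yawy-cur+180)%360-180
    print("t",s["time_s"],"shift",np.round(d,4),"curyaw",round(cur,2),"rz rad",round(-np.radians(t),4),"tiltz",np.round(R[:,2],4))
E
python3 - <<'E'
from h import *
c=viewer.calibration("wrist");s=env.observe();R=np.array(c["R"])
cam=-R.T@np.array(c["t"]);T=np.array(s["tool_rot"])
print(c["fx"],c["cx"],c["cy"],"cam in tool",T.T@(cam-s["position"]),"\naxes",T.T@R.T)
go((0.50,0.22,0.27),105)
E
```

```text
281.05924170289177 323.8077460957006 197.86815900113177 cam in tool [ 0.07514367 -0.0009791  -0.17103329] 
axes [[-1.79305961e-04 -9.55184804e-01 -2.96010065e-01]
 [ 9.99999745e-01  3.31459775e-05 -7.12700256e-04]
 [ 6.90571997e-04 -2.96010117e-01  9.55184555e-01]]
t 1.4 shift [-0.4267 -0.2089 -0.0679] curyaw 75.11 rz rad -0.5216 tiltz [-0.e+00 -1.e-04 -1.e+00]
```

Emit:
{"op": "move_arm", "data": {
  "plan": "-.036 -.0175 .003 0 0 0 .045;-.036 -.0175 .003 0 0 0 .045;-.036 -.0175 .003 0 0 0 .045;-.036 -.0175 .003 0 0 0 .045;-.036 -.0175 .003 0 0 0 .045;-.036 -.0175 .003 0 0 0 .045;-.036 -.0175 .003 0 0 0 .045;-.036 -.0175 .003 0 0 0 .045;-.036 -.0175 .003 0 0 0 .045;-.036 -.0175 .003 0 0 0 .045;-.036 -.0175 0 0 0 0 .045;-.036 -.0175 0 0 0 0 .045"
}}

```text
time_s: 2.9
position: [0.5058, 0.2166, 0.1722]
tool_rot: [[-0.966, 0.257, 0.0], [0.257, 0.966, 0.0], [-0.0, 0.0, -1.0]]
ft_force: [-0.7, 0.1, -0.3]
grip_width: 0.0454
gripper_force: 0.0
```

Emit:
{"op": "move_arm", "data": {
  "plan": "0 0 0 0 0 -.174 .045;0 0 0 0 0 -.174 .045;0 0 0 0 0 -.174 .045;0 0 0 0 0 0 .045;0 0 0 0 0 0 .045"
}}

```text
time_s: 3.52
position: [0.5048, 0.2176, 0.1722]
tool_rot: [[-0.967, -0.256, 0.0], [-0.256, 0.967, 0.0], [-0.0, 0.0, -1.0]]
ft_force: [-0.5, 0.2, -0.1]
grip_width: 0.045
gripper_force: 0.0
```

```bash
cat > m.py <<'E'
from h import *
import sys
np.set_printoptions(precision=4,suppress=True)
Z=dict(thread0=.045,thread2=.045,cap_grip=.07,bow=.03,hole0=0.005,adapter=0,attenuator=0,spare_cap=0)
im,d=save("wrist",sys.argv[1])
for n in sys.argv[2:]:
    for r in pinpoint("wrist",n)[:4]: print(n,round(r["conf"],2),np.round(r["pixel"],1),ray("wrist",r["pixel"],Z[n])[:2])
go((0.586,0.271,.15),105)
E
python3 m.py w1.png thread0 thread2 cap_grip adapter
```

```text
thread0 0.97 [343.7 210.6] [0.5299 0.2461]
thread0 0.87 [288.3 181.7] [0.5133 0.1785]
thread0 0.66 [273.3 267.3] [0.6213 0.1844]
thread0 0.53 [338.7 131.2] [0.4475 0.217 ]
thread2 0.97 [343.7 210.6] [0.5299 0.2462]
thread2 0.87 [288.3 181.7] [0.5133 0.1785]
thread2 0.66 [273.3 267.3] [0.6213 0.1845]
thread2 0.53 [338.7 131.2] [0.4475 0.2169]
cap_grip 0.8 [356.5 274.9] [0.5909 0.2769]
adapter 0.72 [337.4 133.6] [0.4529 0.2192]
adapter 0.54 [345.3 212.1] [0.5461 0.2562]
t 3.775 shift [-0.0922  0.0306  0.0221] curyaw 104.97 rz rad -0.0005 tiltz [-0. -0. -1.]
```

View pics/w1.png

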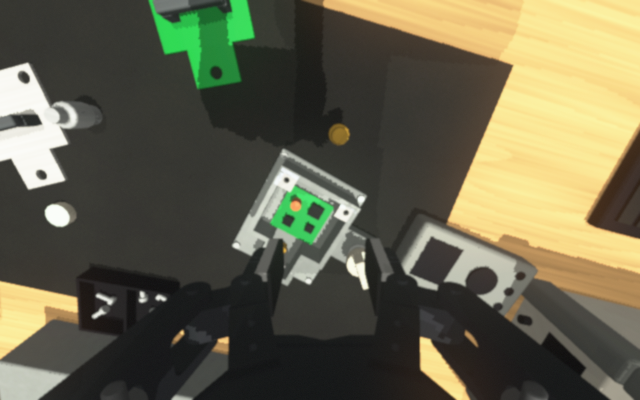

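The wrist view shows the module at (300,215), with its two pillars at (288,182) and (344,211). The finger partly hides the tongue and the white wing at (357,268). I'll step ahead so the fingers clear them.

Emit:
{"op": "move_arm", "data": {
  "plan": "-.036 -.008 0 0 0 0 .045;-.036 -.008 0 0 0 0 .045;-.036 -.008 0 0 0 0 .045;-.036 -.008 0 0 0 0 .045;0 0 0 0 0 0 .045;0 0 0 0 0 0 .045"
}}

```text
time_s: 4.53
position: [0.6516, 0.2241, 0.1719]
tool_rot: [[-0.966, -0.259, -0.001], [-0.259, 0.966, -0.0], [0.001, 0.0, -1.0]]
ft_force: [0.3, -0.3, 0.2]
grip_width: 0.0451
gripper_force: 0.0
```

```bash
python3 m.py w2.png thread0 cap_grip
python3 -c "
import cv2
a=cv2.imread('pics/w2.png');cv2.imwrite('pics/w2c.png',cv2.resize(a[60:260,220:460],None,fx=3,fy=3,interpolation=cv2.INTER_CUBIC))"
```

```text
thread0 0.95 [383.5  76. ] [0.5319 0.2514]
thread0 0.88 [318.6  30.8] [0.5105 0.18  ]
thread0 0.8 [296.3 147.6] [0.6219 0.1849]
cap_grip 0.59 [400.4 138.1] [0.5838 0.2806]
t 4.675 shift [0.0511 0.0622 0.0227] curyaw 105.04 rz rad 0.0007 tiltz [ 0.0003  0.     -1.    ]
```

View pics/w2c.png

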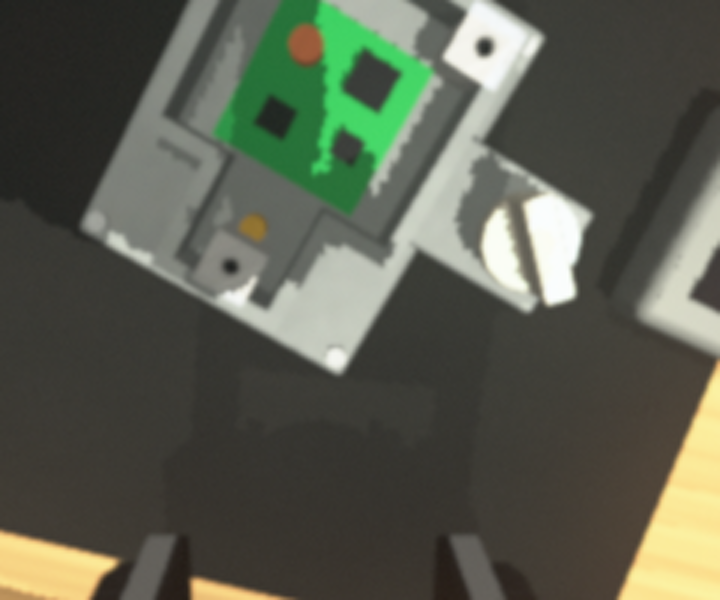

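Run:
```python
from h import *
np.set_printoptions(precision=4,suppress=True)
P=np.array([ray("wrist",p,.045)[:2] for p in [(382.4,75.6),(318.6,30.8),(296.6,148.2)]])
M=np.array([[-.045,.038],[-.045,-.038],[.06,0]])
def fit(M,P):
    a=M-M.mean(0);b=P-P.mean(0);th=np.arctan2((a[:,0]*b[:,1]-a[:,1]*b[:,0]).sum(),(a*b).sum())
    R=np.array([[np.cos(th),-np.sin(th)],[np.sin(th),np.cos(th)]]);t=P.mean(0)-R@M.mean(0)
    print("yaw deg",np.degrees(th),"org",t,"res mm",1000*(M@R.T+t-P).ravel());return R,t,th
R,t,th=fit(M,P);cap=R@[0,.085]+t;print("cap",cap)
a,b=[ray("wrist",(x/3+220,y/3+60),.076)[:2] for x,y in[(537,198),(562,302)]]
w=np.degrees(np.arctan2(*(b-a)[::-1]));print("wing mid",(a+b)/2,"len",np.linalg.norm(b-a),"dir",w,"q",1.5-np.radians(w)+th)
go((*cap,.12),w+90)
```

```text
yaw deg -16.517343479408208 org [0.5646 0.2024] res mm [ 0.3191  1.3336  0.0627 -1.2611 -0.3818 -0.0725]
cap [0.5888 0.2839]
wing mid [0.5878 0.2832] len 0.03387875329289595 dir 33.12885558667659 q 0.6335103651962863
t 4.675 shift [0.0451 0.0739 0.0527] curyaw 105.04 rz rad -0.3157 tiltz [ 0.0003  0.     -1.    ]
```

Emit:
{"op": "move_arm", "data": {
  "plan": ".0225 .0368 .02 0 0 0 .045;.0225 .0368 .02 0 0 0 .045;0 0 0 0 0 -.158 .045;0 0 0 0 0 -.158 .045;0 0 .01 0 0 0 .045;0 0 0 0 0 0 .045;0 0 0 0 0 0 .045"
}}

```text
time_s: 5.55
position: [0.5896, 0.2833, 0.1221]
tool_rot: [[-0.838, -0.545, -0.0], [-0.545, 0.838, -0.0], [0.0, 0.0, -1.0]]
ft_force: [-0.0, -0.2, 0.4]
grip_width: 0.0452
gripper_force: 0.0
```

```bash
python3 -c "
from h import *
go((.5883,.2836,.057),123.1)"
```

```text
t 5.55 shift [0.0009 0.0009 0.0651] curyaw 123.02 rz rad -0.0013 tiltz [-2.e-04 -0.e+00 -1.e+00]
```

Emit:
{"op": "move_arm", "data": {
  "plan": ".0004 .0004 .022 0 0 0 .045;.0005 .0005 .022 0 0 0 .045;0 0 .021 0 0 0 .045;0 0 0 0 0 0 .045;0 0 0 0 0 0 0;0 0 0 0 0 0 0;0 0 0 0 0 0 0;0 0 0 0 0 0 0;0 0 0 0 0 0 0;0 0 0 0 0 0 0",
  "grip_force": 35
}}

```text
time_s: 6.8
position: [0.5884, 0.2837, 0.0571]
tool_rot: [[-0.837, -0.547, -0.0], [-0.547, 0.837, 0.0], [0.0, 0.0, -1.0]]
ft_force: [-0.1, -0.0, -0.6]
grip_width: -0.0002
gripper_force: 0.0
```

The fingers shut on nothing, so I'll look.

Run:
```python
from h import *
im,_=save("wrist","w3.png"); print(env.observe()["grip_width"],env.observe()["gripper_force"])
im2,_=save("side","s3.png")
A=cv2.resize(im[120:320,220:420,::-1],(400,400));B=cv2.resize(im2[220:340,210:330,::-1],(400,400))
cv2.imwrite("pics/c3.png",np.hstack([A,B]))
```

```text
5.307550167052288e-05 0.0
```

View pics/c3.png

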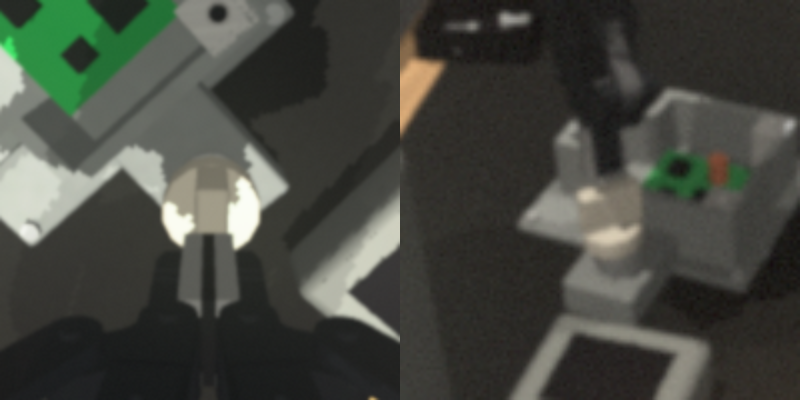

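Run:
```python
from h import *
np.set_printoptions(precision=3,suppress=True,linewidth=200)
im,d=viewer.get_image("wrist");c=viewer.calibration("wrist");R=np.array(c["R"]);t=np.array(c["t"])
for v in range(196,262,5):
    row=[]
    for u in (312,318,324,328,332,338):
        z=d[v,u];p=R.T@(np.array([(u-c["cx"])/c["fx"]*z,(v-c["cy"])/c["fy"]*z,z])-t);row.append("%.3f,%.3f,%.3f"%tuple(p) if z else "-")
    print(v,row)
print(env.observe())
```

```text
196 ['0.582,0.268,0.023', '0.580,0.272,0.022', '0.577,0.275,0.025', '0.575,0.278,0.024', '0.574,0.281,0.020', '0.572,0.284,0.021']
201 ['0.585,0.269,0.025', '0.576,0.270,0.047', '0.574,0.273,0.049', '0.572,0.275,0.048', '0.571,0.278,0.045', '0.575,0.287,0.021']
206 ['0.580,0.268,0.051', '0.576,0.270,0.058', '0.573,0.273,0.060', '0.572,0.275,0.060', '0.571,0.277,0.059', '0.571,0.282,0.050']
211 ['0.583,0.270,0.051', '0.576,0.270,0.068', '0.573,0.273,0.069', '0.572,0.275,0.070', '0.571,0.277,0.068', '0.574,0.284,0.051']
216 ['0.586,0.272,0.051', '0.576,0.270,0.076', '0.574,0.273,0.075', '0.573,0.275,0.074', '0.572,0.277,0.074', '0.577,0.286,0.051']
221 ['0.589,0.273,0.051', '-', '0.577,0.275,0.076', '0.575,0.277,0.075', '0.574,0.279,0.075', '0.579,0.288,0.052']
226 ['0.592,0.275,0.052', '0.581,0.274,0.075', '0.579,0.277,0.075', '0.578,0.279,0.074', '0.577,0.281,0.075', '0.583,0.290,0.051']
231 ['0.596,0.277,0.051', '0.584,0.275,0.076', '0.582,0.278,0.075', '0.581,0.280,0.075', '0.580,0.283,0.074', '0.586,0.292,0.051']
236 ['0.582,0.271,0.090', '0.581,0.274,0.090', '0.580,0.277,0.088', 
[... 544 characters left out ...]
112', '0.579,0.285,0.103']
261 ['0.582,0.272,0.116', '0.581,0.274,0.115', '0.579,0.277,0.116', '0.578,0.278,0.116', '0.577,0.279,0.117', '0.576,0.282,0.115']
{'time_s': 6.95, 'q': array([  15.377,   39.089,   68.312,    0.001,   72.605, -107.751]), 'qvel': array([-0.161,  0.062,  0.03 ,  0.02 , -0.139, -0.029]), 'joint_efforts': array([  0.001, -57.645, -20.831,  -0.   ,   0.001,   0.   ]), 'position': array([0.588, 0.284, 0.057]), 'tool_rot': array([[-0.837, -0.547, -0.   ],
       [-0.547,  0.837, -0.   ],
       [ 0.   ,  0.   , -1.   ]]), 'ft_force': array([ 0.158, -0.513,  0.768]), 'wrist_torque': array([0.053, 0.009, 0.011]), 'gripper_force': 0.0, 'grip_width': -0.00015451272420661795}
```

The depth map shows the shut fingers' tips at z≈0.085, about 28 mm above the reported TCP. They closed above the wing, whose top is at 0.075, and that fits a grip width of 0 and the side view. I'll reopen, go 26 mm lower and grip again.

Emit:
{"op": "move_arm", "data": {
  "plan": "0 0 0 0 0 0 .045;0 0 0 0 0 0 .045;0 0 0 0 0 0 .045;0 0 0 0 0 0 .045;0 0 .013 0 0 0 .045;0 0 .013 0 0 0 .045;0 0 0 0 0 0 .045;0 0 0 0 0 0 0;0 0 0 0 0 0 0;0 0 0 0 0 0 0;0 0 0 0 0 0 0;0 0 0 0 0 0 0",
  "grip_force": 35
}}

```text
time_s: 8.45
position: [0.5882, 0.2844, 0.0317]
tool_rot: [[-0.837, -0.547, 0.0], [-0.547, 0.837, 0.001], [-0.001, 0.001, -1.0]]
ft_force: [-3.6, 4.1, 3.1]
grip_width: 0.0089
gripper_force: 39.0
```

Gripped on the wing. Now I'll twist clockwise.

Emit:
{"op": "move_arm", "data": {
  "plan": "0 0 0 0 0 .11 0;0 0 0 0 0 .11 0;0 0 0 0 0 .11 0;0 0 0 0 0 .11 0;0 0 0 0 0 .11 0;0 0 0 0 0 .11 0;0 0 0 0 0 .11 0;0 0 0 0 0 .11 0;0 0 0 0 0 0 0;0 0 0 0 0 0 0;0 0 0 0 0 0 0"
}}

```text
time_s: 9.82
position: [0.5883, 0.2836, 0.0317]
tool_rot: [[-0.956, 0.294, 0.0], [0.294, 0.956, -0.001], [-0.0, -0.001, -1.0]]
ft_force: [-3.2, 0.3, 4.7]
grip_width: 0.0089
gripper_force: 41.0
```

```bash
python3 -c "
from h import *
s=env.observe();print(s['wrist_torque'],s['ft_force'],s['grip_width'],s['gripper_force'])
go((.5883,.2836,.04),73.5)"
```

```text
[5.26120796e-04 7.29898929e-01 6.43223969e-01] [-3.20067911  0.26141383  4.72263247] 0.008894787894111853 41.01178228855133
t 9.825 shift [-0.      0.     -0.0083] curyaw 72.91 rz rad -0.0103 tiltz [ 1.e-04 -6.e-04 -1.e+00]
```

Torque of 0.64 N m confirms it is at the stop. I'll release, rise and go to the cover.

Emit:
{"op": "move_arm", "data": {
  "plan": "0 0 0 0 0 0 .045;0 0 0 0 0 0 .045;0 0 0 0 0 0 .045;0 0 0 0 0 0 .045;0 0 -.035 0 0 0 .045;0 0 -.052 0 0 0 .045;0 0 -.052 0 0 0 .045;0 0 0 0 0 0 .045"
}}

```text
time_s: 10.82
position: [0.5901, 0.2842, 0.1748]
tool_rot: [[-0.955, 0.297, 0.009], [0.297, 0.955, 0.002], [-0.008, 0.005, -1.0]]
ft_force: [0.0, -0.9, -0.2]
grip_width: 0.0451
gripper_force: 0.0
```

Emit:
{"op": "move_arm", "data": {
  "plan": "-.013 -.0463 0 0 0 0 .06;-.013 -.0463 0 0 0 0 .06;-.013 -.0463 0 0 0 0 .06;-.013 -.0463 0 0 0 0 .06;-.013 -.0463 0 0 0 0 .06;-.013 -.0463 0 0 0 0 .06;-.013 -.0463 0 0 0 0 .06;-.013 -.0463 0 0 0 0 .06;-.013 -.0463 0 0 0 0 .06;-.013 -.0463 0 0 0 0 .06;0 0 0 0 0 .183 .06;0 0 0 0 0 .183 .06"
}}

```text
time_s: 12.32
position: [0.5744, -0.1976, 0.1687]
tool_rot: [[-0.781, 0.625, -0.002], [0.625, 0.781, 0.001], [0.002, -0.0, -1.0]]
ft_force: [0.3, 1.2, -0.3]
grip_width: 0.0597
gripper_force: 0.0
```

Emit:
{"op": "move_arm", "data": {
  "plan": "0 0 0 0 0 .183 .06;0 0 0 0 0 .183 .06;0 0 0 0 0 0 .06;0 0 0 0 0 0 .06"
}}

```text
time_s: 12.82
position: [0.5748, -0.1969, 0.1696]
tool_rot: [[-0.515, 0.857, -0.001], [0.857, 0.515, 0.0], [0.001, -0.0, -1.0]]
ft_force: [0.7, 1.5, 0.3]
grip_width: 0.0597
gripper_force: 0.0
```

```bash
python3 m.py w4.png hole0 bow attenuator spare_cap
```

```text
hole0 0.98 [106.4 246.5] [ 0.3773 -0.4282]
hole0 0.96 [106.7  61.3] [ 0.307  -0.2105]
hole0 0.92 [190.9 247. ] [ 0.4736 -0.3714]
hole0 0.9 [197.4  26.2] [ 0.3783 -0.1287]
bow 0.7 [126.9   9.2] [ 0.3264 -0.1504]
bow 0.68 [321.6 123.3] [ 0.5407 -0.1456]
bow 0.62 [133.3 270.6] [ 0.4288 -0.4216]
attenuator 0.8 [333.4  37.4] [ 0.5064 -0.0631]
spare_cap 0.65 [416.6 129.2] [ 0.6411 -0.0951]
spare_cap 0.62 [425.3 237.6] [ 0.7346 -0.2026]
t 13.075 shift [0.3962 0.2493 0.0201] curyaw 30.83 rz rad -1.2946 tiltz [-0.  0. -1.]
```

View pics/w4.png

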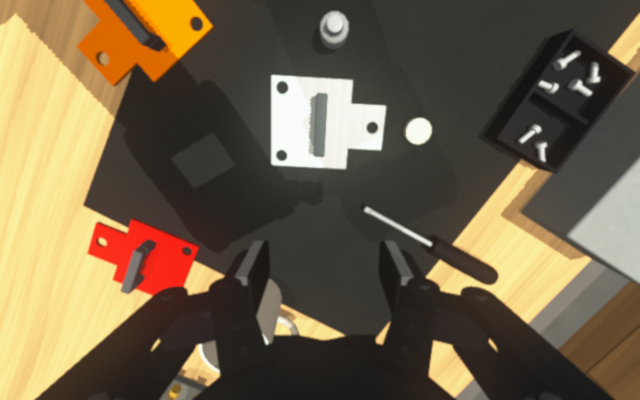

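The close view confirms the silver cover: holes at (282,88), (281,156) and (372,127), bow at (320,123). The attenuator is at (334,30) and the spare cap at (418,131), both clear of it.

Run:
```python
from h import *
np.set_printoptions(precision=4,suppress=True)
g=cv2.imread("pics/w4.png",0).astype(float)
def cen(x,y,r=9):
    w=np.clip(150-g[y-r:y+r+1,x-r:x+r+1],0,None);yy,xx=np.mgrid[-r:r+1,-r:r+1];m=(xx**2+yy**2<=r*r);w=w*m
    return x+(w*xx).sum()/w.sum(),y+(w*yy).sum()/w.sum()
px=[cen(282,88),cen(281,156),cen(372,127)];print(np.round(px,1))
P=np.array([ray("wrist",p,.005)[:2] for p in px])
M=np.array([[-.045,.038],[-.045,-.038],[.06,0]])
a=M-M.mean(0);b=P-P.mean(0);th=np.arctan2((a[:,0]*b[:,1]-a[:,1]*b[:,0]).sum(),(a*b).sum())
R=np.array([[np.cos(th),-np.sin(th)],[np.sin(th),np.cos(th)]]);t=P.mean(0)-R@M.mean(0)
print("yaw",np.degrees(th),"org",t,"res mm",1000*(M@R.T+t-P).ravel(),"bow net",ray("wrist",(321.6,123.3),.03))
go((*t,.1),np.degrees(th))
```

```text
[[281.9  87. ]
 [281.2 155. ]
 [371.9 127.3]]
yaw 27.669477109399693 org [ 0.5406 -0.1483] res mm [-0.0931  0.0083  0.0001 -0.0307  0.093   0.0224] bow net [ 0.5408 -0.1456  0.03  ]
t 13.075 shift [ 0.0594 -0.0045  0.0701] curyaw 30.83 rz rad 0.0551 tiltz [-0.  0. -1.]
```

Emit:
{"op": "move_arm", "data": {
  "plan": ".0297 -.0022 .035 0 0 0 .05;.0297 -.0023 .035 0 0 0 .05;0 0 .03 0 0 .055 .05;0 0 .03 0 0 0 .05;0 0 .02 0 0 0 .05;0 0 0 0 0 0 .05;0 0 0 0 0 0 .05"
}}

```text
time_s: 13.95
position: [0.5412, -0.1485, 0.021]
tool_rot: [[-0.464, 0.886, 0.001], [0.886, 0.464, -0.001], [-0.001, 0.001, -1.0]]
ft_force: [0.2, -0.3, 0.8]
grip_width: 0.0499
gripper_force: 0.0
```

Run:
```python
from h import *
im,d=viewer.get_image("wrist");c=viewer.calibration("wrist");R=np.array(c["R"]);t=np.array(c["t"])
v,u=np.mgrid[0:400,0:640];p=(np.stack([(u-c["cx"])/c["fx"]*d,(v-c["cy"])/c["fy"]*d,d],-1)-t)@R
s=env.observe();q=(p-s["position"])@np.array(s["tool_rot"])
# finger points: within pad width, |y|<45mm ; min height of fingers
m=(d>0)&(abs(q[...,0]-.011)<.004)&(abs(q[...,1])>.018)&(abs(q[...,1])<.05)&(p[...,2]>.012)
for sg in(-1,1):
    k=m&(np.sign(q[...,1])==sg);print(sg,k.sum(),np.sort(p[...,2][k])[:8].round(4),np.percentile(q[...,1][k],[2,98]).round(4))
b=(d>0)&(abs(p[...,2]-.036)<.004)&(abs(q[...,1])<.02)&(abs(q[...,0])<.04);print("bow",q[b][:,1].mean(),np.percentile(q[b],[2,98],axis=0).round(4),p[b][:,2].mean())
go((.5406,-.1483,-.014),27.67)
```

```text
-1 3250 [0.0539 0.0551 0.0552 0.0555 0.0564 0.0566 0.0568 0.057 ] [-0.0499 -0.0237]
1 3666 [0.0543 0.0545 0.0546 0.0557 0.0565 0.0571 0.0574 0.0574] [0.023  0.0499]
bow -0.0010104550596289439 [[-0.0296 -0.0067 -0.0153]
 [ 0.0333  0.0047 -0.0121]] 0.03510706306896442
t 14.0 shift [ 0.0006 -0.0005  0.0352] curyaw 27.63 rz rad -0.0007 tiltz [ 1.7e-03 -9.0e-04 -1.0e+00]
```

Fingertips sit about 33 mm above the TCP at this opening and the bow is centred. I'll descend 35 mm and grip.

Emit:
{"op": "move_arm", "data": {
  "plan": ".0006 -.0007 .015 0 0 0 .05;0 0 .012 0 0 0 .05;0 0 .008 0 0 0 .05;0 0 0 0 0 0 .05;0 0 0 0 0 0 0;0 0 0 0 0 0 0;0 0 0 0 0 0 0;0 0 0 0 0 0 0;0 0 0 0 0 0 0;0 0 0 0 0 0 0;0 0 0 0 0 0 0",
  "grip_force": 70
}}

```text
time_s: 15.38
position: [0.5401, -0.1482, -0.0143]
tool_rot: [[-0.464, 0.886, 0.001], [0.886, 0.464, -0.001], [-0.001, 0.001, -1.0]]
ft_force: [-1.1, 0.7, 5.4]
grip_width: 0.0108
gripper_force: 69.1
```

Emit:
{"op": "move_arm", "data": {
  "plan": "0 0 -.01 0 0 0 0;0 0 -.02 0 0 0 0;0 0 -.03 0 0 0 0;0 0 -.035 0 0 0 0;0 0 -.03 0 0 0 0;0 0 -.01 0 0 0 0;0 0 0 0 0 0 0;0 0 0 0 0 0 0"
}}

```text
time_s: 16.38
position: [0.5392, -0.1478, 0.1188]
tool_rot: [[-0.464, 0.886, -0.002], [0.886, 0.464, 0.001], [0.002, -0.002, -1.0]]
ft_force: [0.1, -0.1, -3.1]
grip_width: 0.0106
gripper_force: 68.5
```

```bash
cat > cov.py <<'E'
from h import *
import sys
np.set_printoptions(precision=4,suppress=True)
im,d=save("wrist",sys.argv[1]);s=env.observe()
c=viewer.calibration("wrist");R=np.array(c["R"]);t=np.array(c["t"])
v,u=np.mgrid[0:400,0:640];p=(np.stack([(u-c["cx"])/c["fx"]*d,(v-c["cy"])/c["fy"]*d,d],-1)-t)@R
T=np.array(s["tool_rot"]);q=(p-s["position"])@T
m=(d>0)&(abs(q[...,2]-.010+.019)<.012)&(abs(q[...,1])<.08)&(abs(q[...,0])<.08)
z=q[...,2][m];h=np.histogram(z,40);z0=h[1][h[0].argmax()];m&=abs(q[...,2]-z0)<.004
A=np.c_[q[...,:2][m],np.ones(m.sum())];k=np.linalg.lstsq(A,q[...,2][m],rcond=None)[0]
print("n",m.sum(),"plate top tool z",k[2],"slope x,y",k[:2],"world z top",s["position"][2]-k[2])
print("extent tool y",np.percentile(q[...,1][m],[.5,99.5]),"x",np.percentile(q[...,0][m],[.5,99.5]))
print(s["grip_width"],s["gripper_force"],s["ft_force"],s["wrist_torque"])
for r in pinpoint("wrist","hole0")[:4]:
    w=ray("wrist",r["pixel"],s["position"][2]-k[2]);print("hole",round(r["conf"],2),np.round(r["pixel"],1),"tool",(w-s["position"])@T)
go((.5646,.2024,.1),-16.52)
E
python3 cov.py w5.png
```

```text
n 19145 plate top tool z -0.01848103049943485 slope x,y [0.0019 0.0014] world z top 0.13727055734925897
extent tool y [-0.0572  0.0716] x [-0.0257  0.05  ]
0.010324474492861103 68.4675657749176 [-0.1047  0.0104 -1.7884] [0.0082 0.0422 0.0136]
hole 0.93 [190.9 318.2] tool [-0.0556 -0.0876 -0.0185]
hole 0.81 [255.4 293.5] tool [-0.0366 -0.0439 -0.0185]
hole 0.73 [119.8  21.9] tool [ 0.1149 -0.0978 -0.0181]
hole 0.72 [241.8 175.3] tool [ 0.0401 -0.0459 -0.0183]
t 16.475 shift [0.2986 0.1848 0.0193] curyaw 27.62 rz rad 0.7703 tiltz [-0.0021  0.0011 -1.    ]
```

View pics/w5.png

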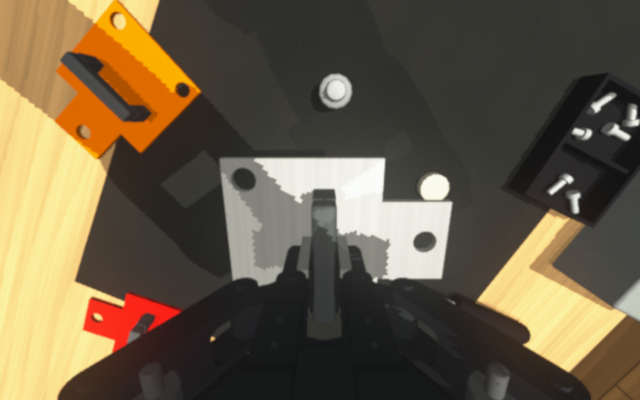

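The cover is held level with its underside 13.5 mm above the TCP, and the tongue and holes are visible at (243,179) and (425,241). Carrying it over the module now.

Emit:
{"op": "move_arm", "data": {
  "plan": ".015 .009 0 0 0 0 0;.025 .015 0 0 0 0 0;.028 .018 0 0 0 0 0;.028 .018 0 0 0 0 0;.028 .018 0 0 0 0 0;.028 .018 0 0 0 0 0;.028 .018 0 0 0 0 0;.028 .018 0 0 0 0 0;.028 .018 0 0 0 0 0;.028 .018 0 0 0 0 0;.022 .012 0 0 0 0 0;.012 .005 0 0 0 0 0"
}}

```text
time_s: 17.98
position: [0.5648, 0.2037, 0.1197]
tool_rot: [[-0.465, 0.885, -0.001], [0.885, 0.465, 0.0], [0.0, -0.001, -1.0]]
ft_force: [-0.6, -0.5, -2.2]
grip_width: 0.0104
gripper_force: 68.4
```

Emit:
{"op": "move_arm", "data": {
  "plan": "0 0 0 0 0 .07 0;0 0 0 0 0 .11 0;0 0 0 0 0 .11 0;0 0 0 0 0 .11 0;0 0 0 0 0 .11 0;0 0 0 0 0 .11 0;0 0 0 0 0 .1 0;0 0 0 0 0 .05 0;0 0 0 0 0 0 0;0 0 0 0 0 0 0;0 0 0 0 0 0 0"
}}

```text
time_s: 19.35
position: [0.5655, 0.2017, 0.1201]
tool_rot: [[0.284, 0.959, -0.0], [0.959, -0.284, -0.0], [-0.0, -0.0, -1.0]]
ft_force: [-0.6, -0.9, -2.0]
grip_width: 0.0106
gripper_force: 68.4
```

```bash
cat >> cov.py <<'E'
top=s["position"][2]-k[2]
M=np.array([[-.045,.038],[-.045,-.038],[.06,0]])
th=np.radians(-16.52);Rm=np.array([[np.cos(th),-np.sin(th)],[np.sin(th),np.cos(th)]])
# refine visible holes: predicted from TCP, net result nearest
yaw=np.arctan2(T[1,1],T[0,1]);Rc=np.array([[np.cos(yaw),-np.sin(yaw)],[np.sin(yaw),np.cos(yaw)]])
g=cv2.cvtColor(im,cv2.COLOR_RGB2GRAY).astype(float)
for i in (0,2):
    w=np.r_[Rc@M[i]+s["position"][:2],top];x,y=proj("wrist",w);print("pred hole",i,x.round(1),y.round(1),"tool",(w-s["position"])@T)
for n in("thread0",):
    for r in pinpoint("wrist",n)[:4]: print(n,round(r["conf"],2),np.round(r["pixel"],1),ray("wrist",r["pixel"],.045)[:2])
E
python3 cov.py w6.png;python3 -c "
import cv2
a=cv2.imread('pics/w6.png');cv2.imwrite('pics/w6c.png',cv2.resize(a[120:320,200:466],None,fx=3,fy=3,interpolation=cv2.INTER_CUBIC))"
```

```text
n 19132 plate top tool z -0.01846643926383645 slope x,y [0.0021 0.0005] world z top 0.13856704977761422
extent tool y [-0.0563  0.0725] x [-0.0256  0.0501]
0.010554205921220788 68.42356324195862 [ 0.2695 -0.4078 -2.3035] [-0.0014 -0.0138 -0.0408]
hole 0.89 [244.4 177. ] tool [ 0.0394 -0.0436 -0.0185]
hole 0.82 [254.  292.2] tool [-0.0354 -0.0438 -0.0185]
hole 0.77 [419.1 237.8] tool [ 0.0023  0.0571 -0.0185]
t 19.45 shift [ 0.0004 -0.0011  0.0201] curyaw -16.48 rz rad 0.0006 tiltz [-0. -0. -1.]
pred hole 0 242.2 179.4 tool [ 0.038  -0.045  -0.0185]
pred hole 2 423.5 241.3 tool [-0.      0.06   -0.0185]
thread0 0.97 [384.2 195.9] [0.619  0.1859]
thread0 0.93 [269.2 158. ] [0.5299 0.2486]
```

View pics/w6c.png

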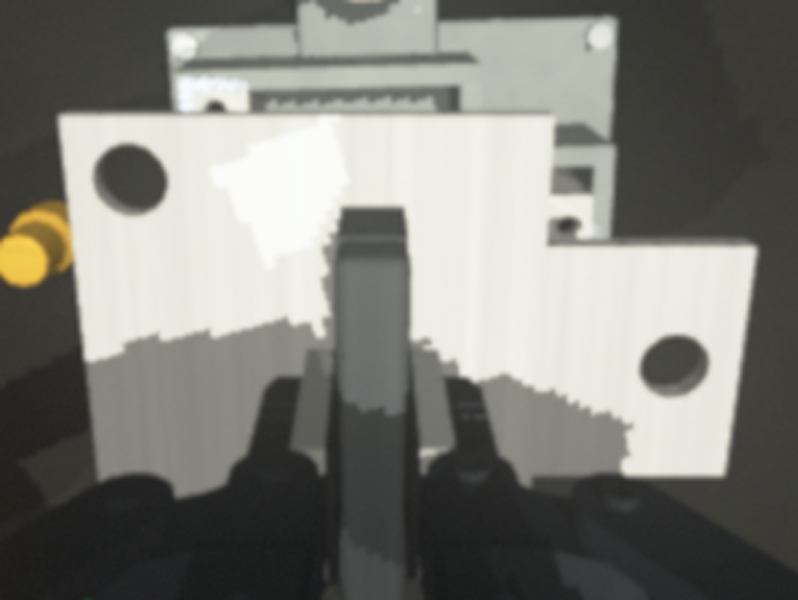

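Hole0 is at (243,180) and hole2 at (425,241), about 1 px from prediction, so the cover sits 0.7 mm along tool y. I'll descend to about 21 mm above the rim, then look through the holes.

Emit:
{"op": "move_arm", "data": {
  "plan": ".0004 -.0018 .008 0 0 0 0;0 0 .014 0 0 0 0;0 0 .014 0 0 0 0;0 0 .014 0 0 0 0;0 0 .011 0 0 0 0;0 0 .005 0 0 0 0;0 0 0 0 0 0 0;0 0 0 0 0 0 0;0 0 0 0 0 0 0"
}}

```text
time_s: 20.62
position: [0.5642, 0.2027, 0.0546]
tool_rot: [[0.284, 0.959, 0.001], [0.959, -0.284, 0.0], [0.0, 0.001, -1.0]]
ft_force: [1.0, 0.7, -2.1]
grip_width: 0.0106
gripper_force: 68.4
```

```bash
python3 cov.py w7.png;python3 -c "
import cv2,numpy as np
a=cv2.imread('pics/w7.png');f=lambda x,y:cv2.resize(a[y-25:y+25,x-25:x+25],(400,400),interpolation=cv2.INTER_CUBIC)
cv2.imwrite('pics/w7c.png',np.hstack([f(243,180),f(424,241)]))
from h import *
print(ray('wrist',(389.3,194.7),.045))"
```

```text
n 19349 plate top tool z -0.018462564361710634 slope x,y [0.0005 0.0004] world z top 0.072940773250675
extent tool y [-0.0563  0.0725] x [-0.0256  0.0792]
0.010716440290397339 68.43660235404968 [-1.1464  0.5658 -3.2978] [ 0.0526 -0.004   0.0166]
hole 0.82 [255.8 293.3] tool [-0.0362 -0.0428 -0.0185]
hole 0.79 [245.6 174.9] tool [ 0.0406 -0.0429 -0.0185]
hole 0.57 [420.8 241.5] tool [-0.0001  0.0583 -0.0184]
t 20.725 shift [-0.0001  0.0006 -0.0456] curyaw -16.5 rz rad 0.0004 tiltz [ 0.0005  0.0001 -1.    ]
pred hole 0 242.3 179.4 tool [ 0.038  -0.045  -0.0185]
pred hole 2 423.7 241.4 tool [ 0.      0.06   -0.0184]
thread0 0.75 [411.4 221. ] [0.6229 0.1871]
[0.6124233  0.20997717 0.045     ]
```

View pics/w7c.png

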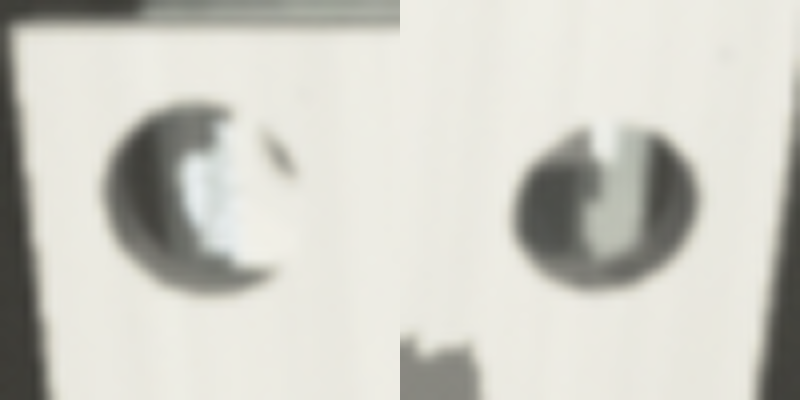

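Run:
```python
from h import *
th=np.radians(-16.52);R=np.array([[np.cos(th),-np.sin(th)],[np.sin(th),np.cos(th)]]);o=np.array([.5646,.2024])
a=cv2.imread('pics/w7.png');S=8
def P(x,y,z,c): return (proj("wrist",[*(R@[x,y]+o),z])-np.array(c)+25)*S
out=[]
for c,(px,py) in(((243,180),(-.045,.038)),((424,241),(.06,0))):
    f=cv2.resize(a[c[1]-25:c[1]+25,c[0]-25:c[0]+25],(400,400),interpolation=cv2.INTER_CUBIC)
    def poly(pts,z,col): cv2.polylines(f,[np.array([P(x,y,z,c) for x,y in pts]).round().astype(int)],True,col,1)
    t=np.linspace(0,6.28,40)
    poly([(px+.003*np.cos(k),py+.003*np.sin(k)) for k in t],.045,(0,0,255))
    poly([(px-.01,py-.01),(px+.01,py-.01),(px+.01,py+.01),(px-.01,py+.01)],.045,(255,0,0))
    poly([(-.057,-.05),(.033,-.05),(.033,-.025),(.073,-.025),(.073,.025),(.033,.025),(.033,.05),(-.057,.05)],.045,(0,160,0))
    out.append(f)
cv2.imwrite("pics/ov.png",np.hstack(out))
```

```text
(no output)
```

View pics/ov.png

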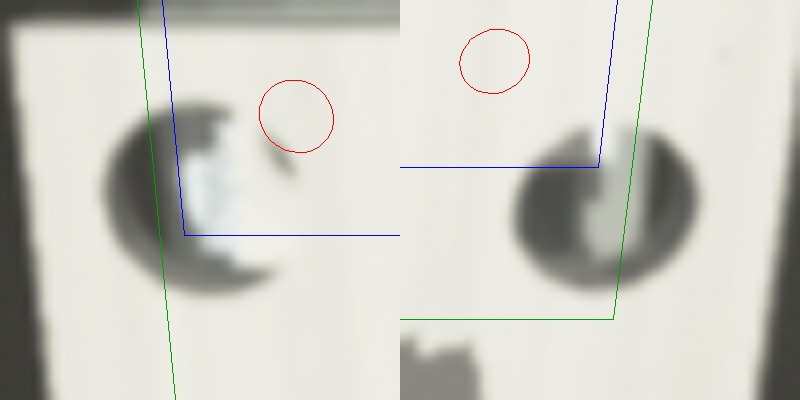

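In the w6 crop the flange and wall edges are tilted about 1.5° relative to the cover edges. The view through the holes agrees: pillar 0 is about 2 mm low and pillar 2 is on line. I'll check that angle numerically.

Run:
```python
import cv2,numpy as np
g=cv2.GaussianBlur(cv2.imread("pics/w6.png",0),(3,3),0).astype(float)
def edge(u0,u1,v0,v1,s):
    us=np.arange(u0,u1);w=[]
    for u in us:
        d=s*np.diff(g[v0:v1,u]);i=d.argmax();k=slice(max(i-1,0),i+2);ww=np.clip(d[k],0,None);w.append(v0+.5+(np.arange(len(d))[k]*ww).sum()/ww.sum())
    w=np.array(w);m=np.ones(len(us),bool)
    for _ in range(5): f=np.polyfit(us[m],w[m],1);m=abs(np.polyval(f,us)-w)<.8
    print(m.sum(),len(us),"deg",np.degrees(np.arctan(f[0])),"row",np.polyval(f,[u0,u1]))
edge(260,297,120,134,1);edge(350,400,120,131,1)
p=[(u,) for u in ()]
us=np.r_[260:297,350:400]
def rows(us,v0,v1): 
    return np.array([v0+.5+np.diff(g[v0:v1,u]).argmax() for u in us])
r=rows(us,118,134)
for _ in range(5):
    f=np.polyfit(us,r,1);k=abs(np.polyval(f,us)-r)<1;us,r=us[k],r[k]
print("flange both",len(us),np.degrees(np.arctan(f[0])))
edge(225,300,150,163,1);edge(390,445,194,204,1)
```

```text
37 37 deg -1.9053834689044358 row [128.84052058 127.60962384]
50 50 deg -1.3621028290695436 row [126.36703689 125.17815395]
flange both 87 -1.4535604521326968
64 75 deg 0.6266346088243833 row [157.33363278 158.15392828]
55 55 deg -0.3162023358654219 row [201.65467317 201.35113763]
```

That confirms the module is about 1.5° anticlockwise of the cover. I'll correct the yaw by −0.025 rad, shift (−1.0, +1.2) mm and go down 7 mm.

Emit:
{"op": "move_arm", "data": {
  "plan": "-.0005 .0006 .002 0 0 -.0125 0;-.0005 .0006 .002 0 0 -.0125 0;0 0 .002 0 0 0 0;0 0 .001 0 0 0 0;0 0 0 0 0 0 0;0 0 0 0 0 0 0;0 0 0 0 0 0 0;0 0 0 0 0 0 0"
}}

```text
time_s: 21.78
position: [0.5648, 0.2013, 0.0472]
tool_rot: [[0.26, 0.966, 0.0], [0.966, -0.26, -0.0], [0.0, 0.0, -1.0]]
ft_force: [-0.7, 0.1, -1.9]
grip_width: 0.0102
gripper_force: 68.4
```

```bash
python3 cov.py w8.png | head -3
python3 - <<'E'
from h import *
s=env.observe();T=np.array(s["tool_rot"]);th=np.arctan2(T[1,1],T[0,1]);print(np.degrees(th),s["position"],s["qvel"].max())
R=np.array([[np.cos(th),-np.sin(th)],[np.sin(th),np.cos(th)]])
th0=np.radians(-16.52);o=np.array([.5646,.2024])+np.array([[np.cos(th0),-np.sin(th0)],[np.sin(th0),np.cos(th0)]])@[.0012,-.00105]
th=np.radians(-15.05);R=np.array([[np.cos(th),-np.sin(th)],[np.sin(th),np.cos(th)]])
a=cv2.imread('pics/w8.png');S=8
def P(x,y,z,c): return (proj("wrist",[*(R@[x,y]+o),z])-np.array(c)+25)*S
out=[]
for c,(px,py) in(((243,180),(-.045,.038)),((424,241),(.06,0))):
    f=cv2.resize(a[c[1]-25:c[1]+25,c[0]-25:c[0]+25],(400,400),interpolation=cv2.INTER_CUBIC)
    def poly(pts,z,col): cv2.polylines(f,[np.array([P(x,y,z,c) for x,y in pts]).round().astype(int)],True,col,1)
    t=np.linspace(0,6.28,40)
    poly([(px+.003*np.cos(k),py+.003*np.sin(k)) for k in t],.045,(0,0,255))
    poly([(px-.01,py-.01),(px+.01,py-.01),(px+.01,py+.01),(px-.01,py+.01)],.045,(255,0,0))
    poly([(-.057,-.05),(.033,-.05),(.033,-.025),(.073,-.025),(.073,.025),(.033,.025),(.033,.05),(-.057,.05)],.045,(0,160,0))
    out.append(f)
cv2.imwrite("pics/ov2.png",np.hstack(out))
E
```

```text
n 19189 plate top tool z -0.018428071738930348 slope x,y [0.0016 0.0008] world z top 0.06560735710130151
extent tool y [-0.0563  0.0725] x [-0.0256  0.0501]
0.010973065213946746 68.43260407447815 [ 0.7087  0.1002 -1.507 ] [-0.0247  0.0499 -0.0062]
-15.069704722301422 [0.56481437 0.20133967 0.04712513] 0.06769553129251399
```

View pics/ov2.png

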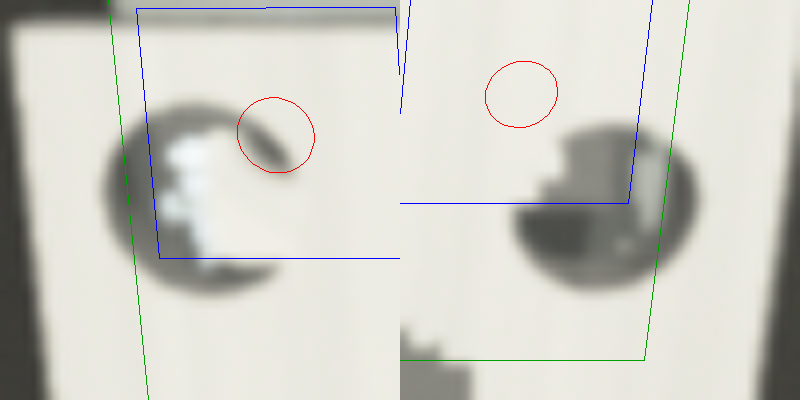

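The overlay now matches: the thread 0 mouth falls in its predicted circle, pillar 2's edge is on the line, and the underside is about 15.6 mm above the rim, level and still. Handing in.

```bash
python3 -c "
from rig import env
print(env.close_job())"
```

```text
the job is handed in; nothing more can be done
None
```

I twisted the cap to its stop and handed in the job with the cover held level about 15.6 mm above the rim, its holes over the threads to within my roughly 1–2 mm measuring error; the hand-in call gave no verdict.

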